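# Set the packing gauge to the green flag

## Task

Set the packing gauge: push its sliding stop along the rail, towards the fixed fence, until it clicks into the notch beside the green flag, riding over any notch that comes before and not running past the green one. Only push, with the fingers against the red pad; do not grip the stop or touch its grey block, and leave the stop sitting in the notch, with the things around it where they are.

Things in the scene. Friction and masses are not known exactly. Their poses are not given: they have to be found in the camera images.
- gauge: Packing gauge fixed on the table: wooden base 116 x 360 x 12 mm (x -45 to +71 mm), two aluminium guide rails along its y axis (tops at 22 mm). Origin: underside, on the rail's centre line, midway along. The stop slides along +y towards the aluminium fence (85 mm wide, 67 mm high, y = +163 to +177 mm). Notches lie at y = -50, 0 and +50 mm, one beside each flag.
- stop_mark (a point): White line across the top of the sliding stop, mid-block, 75 mm above the table; level with a flag (same y in the gauge's frame) when the stop sits in that flag's notch. It starts before all the notches, at gauge y = -135 to -90 mm. The stop slides with about 1 N of friction.
- pad_face (a point): Middle of the flat outer face of the stop's red push pad, 55 mm above the table, 19 mm behind stop_mark (towards the gauge's -y). The face looks to the gauge's -y, is 90 mm wide across the rail and reaches from 27 to 75 mm above the table. Push it towards the gauge's +y.
- carriage (a joint): Travel of the stop along gauge +y, 0 to 0.215 m; notches at 0.085, 0.135 and 0.185. A spring ball meets a ridge 12 mm before each notch's centre (the push jumps from 1 to about 5 N), tops it 5.5 mm before the centre and drops in: the push dips, and within 3.5 mm the ball centres the stop by itself. A like ridge, topped 5.5 mm after the centre, resists going on with about 5 N.
- red_pad: The red push pad itself, 90 x 8 x 48 mm, on the -y side of the stop; the only part of the stop that may be touched. Origin: on the rail's centre line at table height, below stop_mark; axes as the gauge's.
- grey_block: Grey block of the stop, 84 mm across the rail, 22 mm along it, top 75 mm above the table, right against the +y side of the red pad; not to be touched. Origin: as red_pad.
- green_flag: Small green flag (28 mm wide, 30 mm high, leaning back so that it faces up and towards the rail, top 45 mm above its foot) on a thin steel post, fixed beside the notch to be used. Origin: foot of the post, on the base (12 mm above the table), 60 mm to the +x side of the rail's centre line; axes as the gauge's, so its y is the sliding direction. Which of the three notches it marks varies.
- blue_flag: Like the green flag, but blue, beside another notch; not the one wanted.
- white_flag: Like the green flag, but white, beside another notch; not the one wanted.
- choc_bar: Bystander, loose: teal chocolate bar lying flat, 57x162x12 mm. Origin: centre of its underside. Leave it alone.
- stamp: Bystander, loose: wooden price stamp standing on its red foot, 33x58x76 mm. Origin: centre of its underside. Leave it alone.
- tea_box: Bystander, loose: red carton standing upright, 49x73x122 mm. Origin: centre of its underside. Leave it alone.
- tape: Bystander, loose: roll of brown tape lying flat, 93 mm across, 48 mm high. Origin: centre of its underside. Leave it alone.
- jar: Bystander, loose: sprinkle jar with green lid, 46 mm across, 96 mm high. Origin: centre of its underside. Leave it alone.

How it is judged:
By the outcome, as a careful person would: the job done as asked, in the order asked, and still so for the second after the job is handed in, with the robot touching nothing.
It also fails if it takes over 53 s, if anything falls off the work surface, if the arm or the gripper's body presses on something with over 40 N, if the wrist force passes 120 N, or if a joint passes its speed limit or range.

## Robot

A 6-joint arm with a two-finger parallel gripper is mounted at the origin on a cart in front of the work surface, level with it; the furniture and walls round the work are solid. World frame = base frame: x ahead of the robot, y to its left, z up, the work surface at z = 0. Lengths are in m, angles in degrees, forces in N, time in s.
With the tool pointing down it reaches from about 0.4 to 0.825 m from the base axis. Payload 7 kg.
Tool frame: the origin (TCP) lies on the centre line of the jaws, within the pads' length; the fingertips stand 19 mm ahead of it and the grasp point (between the pads) is the TCP (r.tip_extent is the distance from the TCP to the fingertips, in m); z points along the fingers, y is the line along which they close (so a half turn about z gives the same grasp; the last joint's range is limited). The gripper opens to 88 mm and grips with 3 to 60 N. Pads are 19 mm wide; open, the fingers measure 130 mm over their backs; the gripper's body (78 mm by 193 mm) begins 47 mm behind the grasp point.
Start: joints at [-53.68, 20.546, 0.682, 0, -70.136, -16.507], TCP at [0.229, -0.635, 0.246] pointing down, gripper open.
Joint ranges: [-176.03, 176.03], [-82.01, 121.73], [-58.28, 71.71], [-173.87, 95.51], [-174.79, -0.11], [-173.66, 173.66]. Speed limits (degrees/s): [136.94, 136.94, 172.46, 180, 180, 180].

## Interface

Orientations are given as [roll, pitch, yaw] about the fixed x, y, z axes, in that order (R = Rz(yaw) Ry(pitch) Rx(roll)).
In Python, from plant import r gives the robot as it stands. The module is installed in compiled form; this text tells all that it offers.
- The arm moves only by the tool jog_arm, never from a script. Its argument "deltas" is a list that holds one entry, the list of rows, each a list of 5 numbers: the opening, from -1 (shut) to 1 (fully open), then the shift along the world's x, y, z in cm, then the turn about the world's z in rad. In form: [[[claw, dx, dy, dz, turn], ...]]. A call has 1 to 8 rows; each row shifts and turns the commanded pose from where the row before left it; what a row does not reach is not made up. A row lasts 1/8 s, in which the tool goes at most 62.5 mm and 10.7 degrees, less where a joint would pass 70% of its speed; a pose out of reach is approached as far as the arm can. A call with a gripper value outside its range is refused whole. The fingers move at their own pace and stop on an object; "force" is the grip in N (left out, the last holds). Time passes only in rows, so rows that do not move let the fingers close. It gives the time, the measured TCP pose, the force, the opening and the grip force at its end, in the units of the state.
- r.get_state(): the state, without advancing time (a new reading comes with each control period).
- r.capture(name): name is "scene" or "top" or "wrist"; returns the picture (480x640x3 uint8, blue, green, red); there is no depth.
- r.camera_info(name): a dict with "fx", "fy", "cx", "cy" (pixels), "view" (4x4, takes a point from world to camera coordinates). Camera axes: x right, y up, looking along -z (the intrinsics and any distortion apply to the point x, -y, -z); pixel columns grow to the right and rows downward; lengths in m; the calibration is good to about 2 mm. A picture is of the moment at which its call begins: read the wrist's pose just before it. camera_info takes no time and is no camera call; for the wrist camera it gives the pose at the moment of the call.
- r.close_job(): hands the job in; it is judged then, once.
The state is a dict: "time_s": time; "joints": joint angles; "qd": joint speeds; "joint_torque": joint torques, N m; "tcp_pos": TCP position; "eef_rot": TCP orientation; "contact_force": force on the tool from outside, world axes, zero at the start; "moment": the same for the moment, N m; "gripper_width": finger opening in m; "gripper_force": force on a finger pad.
Only numpy, scipy, OpenCV 4.12 (cv2) and the standard library are available. Lean on these libraries where they do the work, as an engineer would, in place of code of your own. Each camera call takes 0.05 s, during which the arm holds its last target. There are 200 camera calls.

## Working session

There is one attempt and no reset: what is moved stays moved. The work goes in short steps, Python scripts to look and compute and a tool call to move; the robot and the scene stay as the last step left them, time stands still between calls to the robot, and variables do not carry over. Pictures are saved under pics/ and viewed, at most 10 in all, crops included, and the job is handed in when it is done.

Besides the shell and the picture viewer there is one more tool, called after "Request:" as name(argument=value, ...) on one line, values as JSON. jog_arm: Moves the arm, as the interface text tells. Its arguments: {"type":"object","properties":{"deltas":{"type":"array"},"force":{"type":"number"}},"required":["deltas"]}

```bash
mkdir -p pics; cat > h.py <<'E'
import numpy as np, cv2
from plant import r
def ray(ci,u,v):
    V=np.array(ci["view"]);R=V[:3,:3];t=V[:3,3]
    d=np.array([(u-ci["cx"])/ci["fx"],-(v-ci["cy"])/ci["fy"],-1.])
    return -R.T@t,R.T@d
def onz(ci,u,v,z):
    o,d=ray(ci,u,v);return o+d*(z-o[2])/d[2]
def proj(ci,p):
    V=np.array(ci["view"]);c=V[:3,:3]@np.array(p)+V[:3,3]
    return ci["cx"]+ci["fx"]*c[0]/-c[2],ci["cy"]+ci["fy"]*-c[1]/-c[2]
E
python3 - <<'E'
from h import *
s=r.get_state();print(s)
for n in("top","scene"):
    ci=r.camera_info(n);print(n,{k:(np.round(v,3).tolist()) for k,v in ci.items() if not isinstance(v,str)})
    cv2.imwrite(f"pics/{n}0.png",r.capture(n))
E
```

```text
{'time_s': 0.0, 'joints': array([-5.36818287e+01,  2.05924447e+01,  6.32955075e-01, -1.98915048e-02,
       -7.01377931e+01, -1.65070850e+01]), 'qd': array([ 0.04494449,  0.01423152, -0.04018127,  0.10732492, -0.07565778,
        0.12754723]), 'joint_torque': array([-1.57304956e-03, -5.82706189e+01,  2.93056744e+01,  6.99699908e+00,
        6.69073634e-03, -1.86061334e-04]), 'tcp_pos': array([ 0.22858243, -0.63461203,  0.24460579]), 'eef_rot': array([ 1.79901413e+02, -9.71551333e-03, -1.60195680e+02]), 'contact_force': array([ 0.29365536, -0.01338777, -0.07131449]), 'moment': array([ 0.03323024, -0.01095868,  0.01898788]), 'gripper_force': 0.0, 'gripper_width': 0.08758715835901237}
top {'fx': 593.459, 'fy': 593.459, 'cx': 320.477, 'cy': 251.432, 'view': [[0.028, -1.0, 0.012, -0.006], [0.992, 0.03, 0.123, -0.554], [-0.123, 0.009, 0.992, -1.682], [0.0, 0.0, 0.0, 1.0]]}
scene {'fx': 615.234, 'fy': 615.234, 'cx': 312.223, 'cy': 229.194, 'view': [[-0.468, -0.884, 0.014, 0.287], [0.558, -0.283, 0.78, -0.368], [-0.685, 0.373, 0.626, -1.28], [0.0, 0.0, 0.0, 1.0]]}
```

View pics/top0.png

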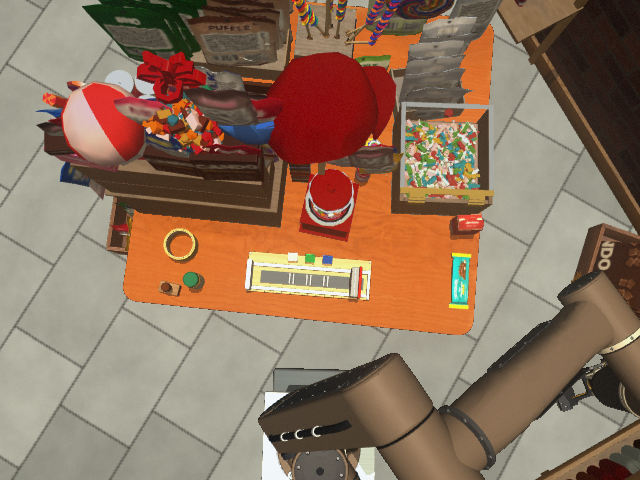

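View pics/scene0.png

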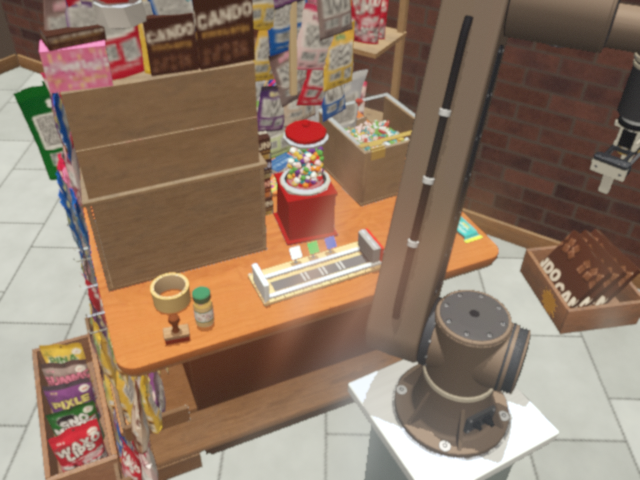

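The top view shows the gauge at columns 247–371 and rows 252–300. The stop is at the right (~360, 283) and the fence at the left (~250). The flags are white (293,257), green (310,258) and blue (327,260), so green is the middle one. I'll measure more finely on an enlarged crop.

```bash
python3 - <<'E'
from h import *
im=cv2.imread("pics/top0.png");ci=r.camera_info("top")
c=im[240:310,235:385];cv2.imwrite("pics/topc.png",cv2.resize(c,None,fx=5.3,fy=5.3,interpolation=cv2.INTER_CUBIC))
hsv=cv2.cvtColor(im,cv2.COLOR_BGR2HSV)
def blob(lo,hi,box,z,name):
    x0,x1,y0,y1=box
    m=cv2.inRange(hsv[y0:y1,x0:x1],lo,hi)
    ys,xs=np.nonzero(m);u,v=xs.mean()+x0,ys.mean()+y0
    print(name,len(xs),u,v,onz(ci,u,v,z).round(4))
blob((45,80,60),(80,255,255),(285,340,250,268),.04,"green")
blob((100,80,60),(130,255,255),(285,340,250,268),.04,"blue")
blob((0,0,200),(180,30,255),(285,302,250,264),.04,"white")
m=cv2.inRange(hsv[240:310,340:380],(0,150,60),(5,255,255))|cv2.inRange(hsv[240:310,340:380],(172,120,60),(180,255,255))
ys,xs=np.nonzero(m);print("red",len(xs),xs.min()+340,xs.max()+340,ys.min()+240,ys.max()+240)
for y in sorted(set(ys)):print(y+240,(xs[ys==y]+340).tolist(),end=';')
# base by wood colour
m=cv2.inRange(hsv[240:310,235:385],(20,50,120),(32,255,255))
cn=max(cv2.findContours(cv2.morphologyEx(m,cv2.MORPH_CLOSE,np.ones((5,5))),0,2)[0],key=cv2.contourArea)
b=cv2.boxPoints(cv2.minAreaRect(cn))+[235,240];print(b)
for p in b:print(onz(ci,*p,.012).round(4))
E
```

```text
green 78 309.6923076923077 257.7564102564103 [0.5343 0.0402 0.04  ]
blue 71 327.11267605633805 259.1267605633803 [ 0.5319 -0.01    0.04  ]
white 71 292.16901408450707 256.3521126760563 [0.5369 0.0908 0.04  ]
red 87 341 361 240 297
240 [341, 342, 343, 344, 345, 346, 347];241 [347];267 [360, 361];268 [360, 361];269 [360, 361];270 [360, 361];271 [360, 361];272 [359, 360, 361];273 [359, 360, 361];274 [359, 360, 361];275 [359, 360, 361];276 [359, 360, 361];277 [359, 360, 361];278 [359, 360, 361];279 [359, 360, 361];280 [359, 360, 361];281 [359, 360, 361];282 [359, 360, 361];283 [359, 360];284 [359, 360];285 [359, 360];286 [359, 360];287 [358, 359, 360];288 [358, 359, 360];289 [358, 359, 360];290 [358, 359, 360];291 [358, 359, 360];292 [358, 359, 360];293 [358, 359];294 [358, 359];295 [358, 359];296 [358, 359];297 [358, 359];[[244.69412231 289.97646713]
 [247.75294495 250.21176338]
 [371.17645264 259.70588303]
 [368.11763    299.47058868]]
[0.4379 0.2261 0.012 ]
[0.5543 0.2223 0.012 ]
[ 0.5371 -0.1396  0.012 ]
[ 0.4207 -0.1328  0.012 ]
```

View pics/topc.png

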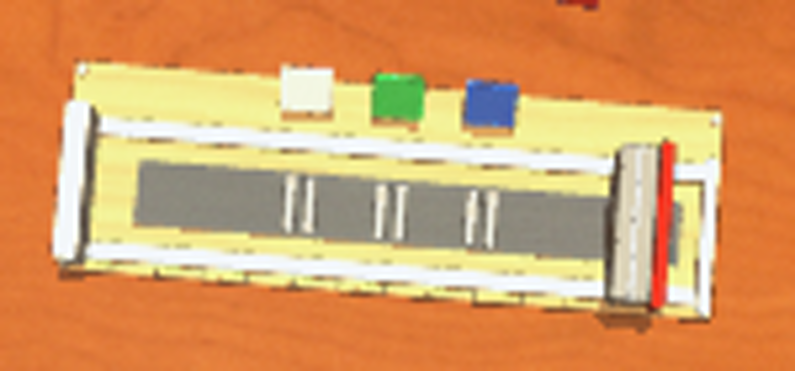

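```bash
python3 - <<'E'
from h import *
ci=r.camera_info("top")
o=np.array([.4745,.0446]);a=np.radians(-2.75);gy=np.array([-np.sin(a),np.cos(a)]);gx=np.array([np.cos(a),np.sin(a)])
for n,u,v,z in [("pad far",360.5,266.5,.075),("pad near",358.5,297.5,.075),("pad mid",359.7,282,.075),("mark",(640/5.3)+235,(225/5.3)+240,.075),("green",309.7,257.8,.04),("ridgeBlue",482/5.3+235,220/5.3+240,.012),("ridgeGreen",391/5.3+235,213/5.3+240,.012)]:
    p=onz(ci,u,v,z)[:2];print(n,p.round(4),"gauge",((p-o)@gx*1e3).round(1),((p-o)@gy*1e3).round(1))
print("candy front",onz(ci,303,236,0).round(3),onz(ci,349,240,0).round(3))
for y in(-.2,-.16,-.14): print(y,(o+gy*y).round(4))
E
```

```text
pad far [ 0.5099 -0.1038] gauge 42.5 -146.6
pad near [ 0.4226 -0.1   ] gauge -44.9 -146.9
pad mid [ 0.4661 -0.1025] gauge -1.3 -147.3
mark [ 0.4645 -0.0914] gauge -3.4 -136.3
green [0.5342 0.0402] gauge 59.9 -1.5
ridgeBlue [ 0.4693 -0.0089] gauge -2.6 -53.7
ridgeGreen [0.4717 0.0412] gauge -2.6 -3.6
candy front [0.603 0.062 0.   ] [ 0.595 -0.074  0.   ]
-0.2 [ 0.4649 -0.1552]
-0.16 [ 0.4668 -0.1152]
-0.14 [ 0.4678 -0.0952]
```

Request:
jog_arm(deltas=[[[-1,1.47,2.9,0,-0.0246],[-1,1.47,2.9,0,-0.0246],[-1,1.47,2.9,0,-0.0246],[-1,1.47,2.9,0,-0.0246],[-1,1.47,2.9,0,-0.0246],[-1,1.47,2.9,0,-0.0246],[-1,1.47,2.9,0,-0.0246],[-1,1.47,2.9,0,-0.0246]]], force=10)

```text
time_s: 1.1
tcp_pos: [0.3466, -0.4019, 0.2453]
eef_rot: [180.0, -0.0, -171.5]
contact_force: [-0.0, 0.3, 0.5]
gripper_width: 0.0129
gripper_force: 0.0
```

Request:
jog_arm(deltas=[[[-1,1.47,2.9,0,-0.0246],[-1,1.47,2.9,0,-0.0246],[-1,1.47,2.9,0,-0.0246],[-1,1.47,2.9,0,-0.0246],[-1,1.47,2.9,0,-0.0246],[-1,1.47,2.9,0,-0.0246],[-1,1.47,2.9,0,-0.0246],[-1,1.47,2.9,0,-0.0246]]])

```text
time_s: 2.1
tcp_pos: [0.4641, -0.17, 0.2454]
eef_rot: [180.0, -0.0, 177.2]
contact_force: [0.7, -1.0, -0.2]
gripper_width: 0.0005
gripper_force: 0.0
```

Request:
jog_arm(deltas=[[[-1,0,0,-2.5,0],[-1,0,0,-2.5,0],[-1,0,0,-2.5,0],[-1,0,0,-2.5,0],[-1,0,0,-2.5,0],[-1,0,0,-2,0]]])

```text
time_s: 2.85
tcp_pos: [0.4634, -0.171, 0.0994]
eef_rot: [180.0, -0.1, 177.3]
contact_force: [0.7, 0.2, 0.7]
gripper_width: 0.0001
gripper_force: 0.0
```

```bash
python3 - <<'E'
from h import *
ci=r.camera_info("wrist");w=r.capture("wrist");s=r.get_state()
V=np.array(ci["view"]);print("cam",(-V[:3,:3].T@V[:3,3]).round(3),s["tcp_pos"].round(4))
for y in(-.151,): 
  o=np.array([.4745,.0446]);g=np.array([.048,.9988]);p=o+g*y;print(proj(ci,[*p,.075]),proj(ci,[*p,.03]))
print("tip",proj(ci,s["tcp_pos"]-[0,0,.019]))
sc=cv2.resize(r.capture("scene")[200:320,220:420],None,fx=2,fy=2)
w=cv2.resize(w,None,fx=.75,fy=.75)
W=np.zeros((600,480,3),np.uint8);W[:360]=w;W[360:,:400]=sc
cv2.imwrite("pics/w1.png",W)
E
```

```text
cam [ 0.383 -0.168  0.239] [ 0.462  -0.1708  0.0972]
(np.float64(455.36517373237103), np.float64(305.0537162674331)) (np.float64(429.71471024991774), np.float64(271.45153500938716))
tip (np.float64(322.72880406678144), np.float64(303.96713173421875))
```

View pics/w1.png

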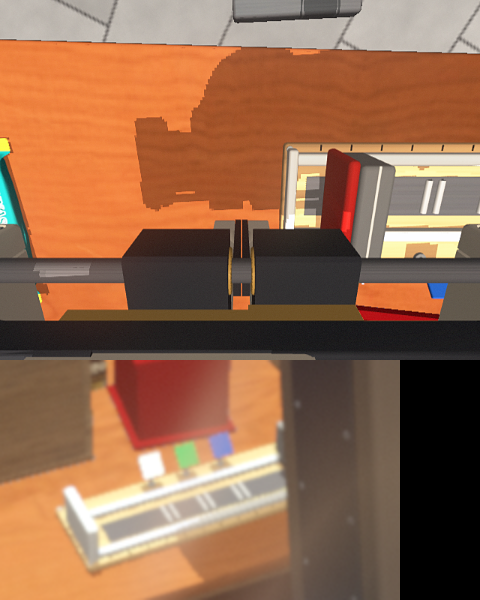

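The wrist view shows the closed fingers at about (240, 225) and the red pad at about (340, 195) to their right. The path between them is clear. The gripper carriages sit wide, so I'll keep the tips at about 45 mm, which keeps the body well above the stop.

Request:
jog_arm(deltas=[[[-1,0,0,-1.6,0],[-1,0,0,-1.6,0],[-1,0.05,1.0,0,0],[-1,0.05,1.0,0,0],[-1,0.05,1.0,0,0],[-1,0.0,0.0,0,0],[-1,0,0,0,0]]])

```text
time_s: 3.82
tcp_pos: [0.4656, -0.1408, 0.0689]
eef_rot: [180.0, 0.0, 177.3]
contact_force: [0.0, -0.3, -0.1]
gripper_width: 0.0005
gripper_force: 0.0
```

```bash
python3 - <<'E'
from h import *
s=r.get_state();print(s["tcp_pos"].round(4),s["contact_force"].round(2))
w=r.capture("wrist");cv2.imwrite("pics/w2.png",w)
E
```

```text
[ 0.4656 -0.1408  0.0689] [ 0.02 -0.32 -0.11]
```

View pics/w2.png

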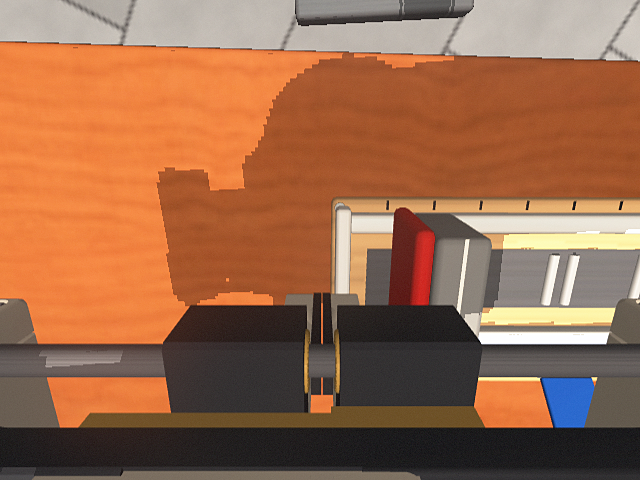

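The fingertips are near (322, 300) and the pad face is at about (390–410, 260), so the gap is roughly 15 mm. I'll close it slowly.

Request:
jog_arm(deltas=[[[-1,0,0,-0.5,0],[-1,0.02,0.5,0,0],[-1,0.02,0.4,0,0],[-1,0.01,0.2,0,0],[-1,0.01,0.2,0,0],[-1,0.01,0.2,0,0],[-1,0.01,0.2,0,0],[-1,0.01,0.2,0,0]]])

```text
time_s: 4.88
tcp_pos: [0.4664, -0.122, 0.0636]
eef_rot: [-180.0, -0.0, 177.3]
contact_force: [0.6, -0.7, 0.2]
gripper_width: 0.0004
gripper_force: 0.4
```

Request:
jog_arm(deltas=[[[-1,0.01,0.2,0,0],[-1,0.01,0.2,0,0],[-1,0.01,0.2,0,0],[-1,0.01,0.2,0,0],[-1,0.01,0.2,0,0]]])

```text
time_s: 5.5
tcp_pos: [0.4669, -0.1119, 0.0636]
eef_rot: [-180.0, -0.0, 177.3]
contact_force: [-0.3, -1.0, 0.7]
gripper_width: 0.0007
gripper_force: 0.5
```

```bash
python3 - <<'E'
from h import *
s=r.get_state();p=s["tcp_pos"];d=p[:2]-[.4745,.0446];print(p.round(4),s["contact_force"].round(2),"gauge",d@[.9988,-.048],d@[.048,.9988])
w=r.capture("wrist");cv2.imwrite("pics/w3.png",w[180:420,250:640])
# white line column on the block top in the wrist view
hsv=cv2.cvtColor(w,cv2.COLOR_BGR2HSV)
for v in(220,240,260):
    row=hsv[v,360:560]; red=np.nonzero((row[:,1]>150)&((row[:,0]<6)|(row[:,0]>172)))[0]+360
    print(v,red.min() if len(red) else None,red.max() if len(red) else None)
E
```

```text
[ 0.4669 -0.1119  0.0636] [-0.26 -0.95  0.73] gauge -0.00011557357437503016 -0.15667435740984315
220 361 380
240 360 392
260 360 391
```

View pics/w3.png

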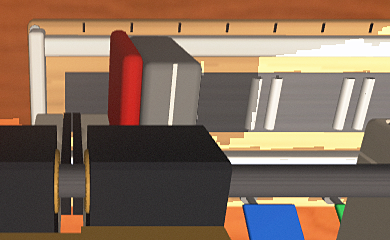

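The finger is now against the red pad with about 1 N. The white line runs through roughly (427,245)–(422,302) in the full picture. I'll get the offset from TCP to mark.

```bash
cat >> h.py <<'E'
O=np.array([.4745,.0446]);GX=np.array([.9988,-.048]);GY=np.array([.048,.9988])
def g(p): d=np.asarray(p)[:2]-O;return (np.array([d@GX,d@GY])*1e3).round(1)
def look(rows=(245,255,265,275)):
    s=r.get_state();ci=r.camera_info("wrist");w=r.capture("wrist");hs=cv2.cvtColor(w,cv2.COLOR_BGR2HSV)
    print("t",round(s["time_s"],2),"tcp",g(s["tcp_pos"]),"F",s["contact_force"].round(1))
    for v in rows:
        # white line: bright pixels within 50 px right of the red face
        red=np.nonzero((hs[v,300:600,1]>150)&((hs[v,300:600,0]<6)|(hs[v,300:600,0]>172)))[0]+300
        if not len(red): continue
        a=red.max()+12;seg=w[v,a:a+40].min(1).astype(float);u=a+np.argmax(seg)
        print(v,red.max(),u,seg.max(),"mark",g(onz(ci,u+.5,v+.5,.075)))
    return w,ci
E
python3 - <<'E'
from h import *
w,ci=look()
for n,u,v in(("ridge1",503,270),("ridge2",522,270),("r3",593,270),("r4",612,270)):print(n,g(onz(ci,u,v,.018)))
E
```

```text
t 5.55 tcp [-1.000e-01 -1.565e+02] F [-0.1  0.9  0.2]
245 392 424 241.0 mark [ -41.  -119.7]
255 392 423 236.0 mark [ -37.2 -119.8]
265 391 425 239.0 mark [ -33.3 -118.7]
275 390 421 239.0 mark [ -29.3 -119.9]
ridge1 [ -9.5 -60. ]
ridge2 [ -9.5 -49.8]
r3 [ -9.5 -11.9]
r4 [-9.5 -1.7]
```

Request:
jog_arm(deltas=[[[-1,0.03,0.6,0,0],[-1,0.03,0.6,0,0],[-1,0.03,0.6,0,0],[-1,0.03,0.6,0,0],[-1,0.03,0.6,0,0],[-1,0.03,0.6,0,0],[-1,0.02,0.6,0,0],[-1,0.02,0.4,0,0]]])

```text
time_s: 6.6
tcp_pos: [0.4691, -0.0656, 0.0636]
eef_rot: [180.0, 0.0, 177.3]
contact_force: [0.6, -1.0, -0.2]
gripper_width: 0.0004
gripper_force: 0.5
```

Request:
jog_arm(deltas=[[[-1,0.01,0.2,0,0],[-1,0.01,0.2,0,0],[-1,0,0,0,0]]])

```text
time_s: 6.98
tcp_pos: [0.4693, -0.0619, 0.0636]
eef_rot: [180.0, 0.0, 177.3]
contact_force: [-0.4, 0.2, 0.5]
gripper_width: 0.0003
gripper_force: 0.0
```

```bash
python3 -c "
from h import *
look()"
```

```text
t 6.97 tcp [-1.000e-01 -1.066e+02] F [-0.4  0.2  0.5]
245 393 427 244.0 mark [-41.  -68.8]
255 392 426 233.0 mark [-37.2 -68.8]
265 391 425 233.0 mark [-33.3 -68.8]
275 391 424 232.0 mark [-29.3 -68.9]
```

Request:
jog_arm(deltas=[[[-1,0.01,0.15,0,0],[-1,0.01,0.15,0,0]]])

```text
time_s: 7.28
tcp_pos: [0.4694, -0.0591, 0.0635]
eef_rot: [-180.0, -0.0, 177.3]
contact_force: [0.4, -1.0, -0.3]
gripper_width: 0.0008
gripper_force: 0.4
```

Request:
jog_arm(deltas=[[[-1,0.005,0.1,0,0],[-1,0.005,0.1,0,0]]])

```text
time_s: 7.52
tcp_pos: [0.4695, -0.057, 0.0635]
eef_rot: [-180.0, -0.0, 177.3]
contact_force: [-0.2, -0.6, 0.7]
gripper_width: 0.0005
gripper_force: 0.4
```

Request:
jog_arm(deltas=[[[-1,0.005,0.1,0,0],[-1,0.005,0.1,0,0]]])

```text
time_s: 7.78
tcp_pos: [0.4696, -0.055, 0.0636]
eef_rot: [-180.0, -0.0, 177.3]
contact_force: [-0.1, -0.5, -0.4]
gripper_width: 0.0003
gripper_force: 0.4
```

Request:
jog_arm(deltas=[[[-1,0.005,0.1,0,0],[-1,0.005,0.1,0,0]]])

```text
time_s: 8.02
tcp_pos: [0.4697, -0.0533, 0.0636]
eef_rot: [-180.0, -0.0, 177.3]
contact_force: [0.5, -5.7, -0.5]
gripper_width: 0.0003
gripper_force: 3.0
```

Request:
jog_arm(deltas=[[[-1,0.005,0.1,0,0],[-1,0.005,0.1,0,0]]])

```text
time_s: 8.28
tcp_pos: [0.4697, -0.0519, 0.0636]
eef_rot: [-179.9, -0.0, 177.3]
contact_force: [2.0, -7.3, 0.1]
gripper_width: 0.0004
gripper_force: 3.8
```

The force jumps to about 5.7 N at TCP y ≈ -0.054, which is the blue ridge. I'll go on to find the dip, which should come at about -0.048.

Request:
jog_arm(deltas=[[[-1,0.005,0.1,0,0],[-1,0.005,0.1,0,0]]])

```text
time_s: 8.52
tcp_pos: [0.4699, -0.0494, 0.0636]
eef_rot: [-180.0, -0.0, 177.3]
contact_force: [0.9, -4.3, -0.2]
gripper_width: 0.0004
gripper_force: 2.0
```

Request:
jog_arm(deltas=[[[-1,0.005,0.1,0,0]]])

```text
time_s: 8.65
tcp_pos: [0.4699, -0.0482, 0.0635]
eef_rot: [-180.0, -0.0, 177.2]
contact_force: [0.2, -3.0, -0.7]
gripper_width: 0.0004
gripper_force: 1.5
```

Request:
jog_arm(deltas=[[[-1,0.005,0.1,0,0]]])

```text
time_s: 8.78
tcp_pos: [0.47, -0.0469, 0.0636]
eef_rot: [180.0, -0.0, 177.3]
contact_force: [-0.3, -2.1, -0.0]
gripper_width: 0.0002
gripper_force: 1.0
```

Request:
jog_arm(deltas=[[[-1,0.005,0.1,0,0]]])

```text
time_s: 8.9
tcp_pos: [0.4701, -0.0458, 0.0635]
eef_rot: [180.0, -0.0, 177.3]
contact_force: [-0.6, -0.4, 0.1]
gripper_width: 0.0004
gripper_force: 0.6
```

Request:
jog_arm(deltas=[[[-1,0.005,0.1,0,0]]])

```text
time_s: 9.02
tcp_pos: [0.4702, -0.0447, 0.0635]
eef_rot: [180.0, 0.0, 177.3]
contact_force: [0.0, -1.1, -1.1]
gripper_width: 0.0006
gripper_force: 0.3
```

```bash
python3 -c "
from h import *
look()"
```

```text
t 9.03 tcp [ -0.  -89.4] F [ 0.  -1.1 -1.1]
245 392 426 235.0 mark [-41.  -51.9]
255 391 423 228.0 mark [-37.1 -52.7]
265 391 422 231.0 mark [-33.2 -52.7]
275 390 421 233.0 mark [-29.3 -52.8]
```

Request:
jog_arm(deltas=[[[-1,0.01,0.3,0,0],[-1,0.02,0.3,0,0],[-1,0.01,0.3,0,0],[-1,0.02,0.4,0,0],[-1,0.02,0.5,0,0],[-1,0.02,0.5,0,0],[-1,0.02,0.5,0,0],[-1,0.02,0.4,0,0]]])

```text
time_s: 10.07
tcp_pos: [0.4717, -0.0126, 0.0636]
eef_rot: [180.0, 0.0, 177.3]
contact_force: [0.9, -1.1, -0.1]
gripper_width: 0.0005
gripper_force: 0.5
```

Request:
jog_arm(deltas=[[[-1,0.01,0.2,0,0],[-1,0,0,0,0]]])

```text
time_s: 10.32
tcp_pos: [0.4716, -0.0108, 0.0635]
eef_rot: [180.0, -0.0, 177.3]
contact_force: [0.3, 0.5, 0.3]
gripper_width: 0.0003
gripper_force: 0.0
```

```bash
python3 -c "
from h import *
look()"
```

```text
t 10.32 tcp [ -0.3 -55.5] F [0.3 0.5 0.3]
245 393 425 211.0 mark [-41.2 -18.4]
255 392 424 218.0 mark [-37.4 -18.4]
265 392 423 217.0 mark [-33.5 -18.5]
275 391 422 221.0 mark [-29.5 -18.5]
```

Request:
jog_arm(deltas=[[[-1,0.01,0.15,0,0],[-1,0.01,0.15,0,0],[-1,0.005,0.1,0,0]]])

```text
time_s: 10.75
tcp_pos: [0.4717, -0.0071, 0.0635]
eef_rot: [-180.0, -0.0, 177.3]
contact_force: [-1.0, -0.6, 0.8]
gripper_width: 0.0003
gripper_force: 0.4
```

Request:
jog_arm(deltas=[[[-1,0.005,0.1,0,0]]])

```text
time_s: 10.88
tcp_pos: [0.4718, -0.0061, 0.0635]
eef_rot: [-180.0, -0.0, 177.3]
contact_force: [-0.9, -0.4, -1.0]
gripper_width: 0.0007
gripper_force: 0.4
```

Request:
jog_arm(deltas=[[[-1,0.005,0.1,0,0]]])

```text
time_s: 11.0
tcp_pos: [0.4719, -0.005, 0.0635]
eef_rot: [-180.0, -0.0, 177.3]
contact_force: [0.1, -0.3, -0.6]
gripper_width: 0.0005
gripper_force: 0.4
```

Request:
jog_arm(deltas=[[[-1,0.005,0.1,0,0]]])

```text
time_s: 11.12
tcp_pos: [0.472, -0.004, 0.0635]
eef_rot: [-180.0, -0.0, 177.3]
contact_force: [-0.0, -1.6, -0.2]
gripper_width: 0.0003
gripper_force: 0.9
```

Request:
jog_arm(deltas=[[[-1,0.005,0.1,0,0]]])

```text
time_s: 11.25
tcp_pos: [0.472, -0.0033, 0.0635]
eef_rot: [-180.0, -0.0, 177.3]
contact_force: [0.4, -5.6, -0.4]
gripper_width: 0.0005
gripper_force: 3.0
```

The onset is at -0.004, as predicted, which puts the notch centre at TCP y ≈ +0.008. I'll ease over the ridge to about +0.005.

Request:
jog_arm(deltas=[[[-1,0.005,0.1,0,0],[-1,0.005,0.1,0,0],[-1,0.005,0.1,0,0],[-1,0.005,0.1,0,0]]])

```text
time_s: 11.75
tcp_pos: [0.4722, 0.0005, 0.0635]
eef_rot: [-180.0, -0.0, 177.3]
contact_force: [0.2, -4.2, 0.2]
gripper_width: 0.0005
gripper_force: 2.0
```

Request:
jog_arm(deltas=[[[-1,0.005,0.1,0,0]]])

```text
time_s: 11.88
tcp_pos: [0.4722, 0.0018, 0.0635]
eef_rot: [-180.0, -0.0, 177.2]
contact_force: [-0.3, -2.3, 0.4]
gripper_width: 0.0005
gripper_force: 1.5
```

Request:
jog_arm(deltas=[[[-1,0.005,0.1,0,0]]])

```text
time_s: 12.0
tcp_pos: [0.4723, 0.0031, 0.0635]
eef_rot: [180.0, -0.0, 177.3]
contact_force: [-0.9, -2.2, -0.0]
gripper_width: 0.0001
gripper_force: 1.0
```

Request:
jog_arm(deltas=[[[-1,0.005,0.1,0,0]]])

```text
time_s: 12.12
tcp_pos: [0.4724, 0.0042, 0.0635]
eef_rot: [180.0, 0.0, 177.3]
contact_force: [-1.0, -0.3, 0.8]
gripper_width: 0.0002
gripper_force: 0.6
```

```bash
python3 -c "
from h import *
look()"
```

```text
t 12.12 tcp [ -0.1 -40.4] F [-1.  -0.3  0.8]
245 392 426 229.0 mark [-41.1  -2.9]
255 391 425 217.0 mark [-37.2  -3. ]
265 391 424 217.0 mark [-33.3  -3. ]
275 390 421 220.0 mark [-29.4  -3.8]
```

Request:
jog_arm(deltas=[[[-1,0.005,0.1,0,0]]])

```text
time_s: 12.3
tcp_pos: [0.4728, 0.0053, 0.0637]
eef_rot: [180.0, 0.0, 177.3]
contact_force: [-0.0, -1.0, -0.3]
gripper_width: 0.0008
gripper_force: 0.2
```

Request:
jog_arm(deltas=[[[-1,0.005,0.1,0,0]]])

```text
time_s: 12.42
tcp_pos: [0.4729, 0.0063, 0.0637]
eef_rot: [180.0, 0.0, 177.3]
contact_force: [0.4, 0.3, -0.3]
gripper_width: 0.0002
gripper_force: 0.0
```

Request:
jog_arm(deltas=[[[-1,0.005,0.1,0,0],[-1,0,0,0,0]]])

```text
time_s: 12.68
tcp_pos: [0.4729, 0.0071, 0.0637]
eef_rot: [180.0, 0.0, 177.3]
contact_force: [0.4, -0.7, -0.6]
gripper_width: 0.0003
gripper_force: 0.4
```

```bash
python3 -c "
from h import *
look()"
```

```text
t 12.68 tcp [  0.2 -37.5] F [ 0.4 -0.7 -0.6]
245 392 426 222.0 mark [-40.8  -0. ]
255 391 423 216.0 mark [-36.9  -0.8]
265 391 424 216.0 mark [-33.   -0.1]
275 390 421 216.0 mark [-29.1  -0.9]
```

The stop is at about gauge y = -0.5 and the pushing force is gone, so it's seated. I'll back straight off, then lift.

Request:
jog_arm(deltas=[[[-1,-0.02,-0.5,0,0],[-1,-0.05,-1.0,0,0],[-1,-0.07,-1.5,0,0],[-1,-0.07,-1.5,0,0],[-1,0,0,2,0],[-1,0,0,3,0],[-1,0,0,3,0],[-1,0,0,3,0]]])

```text
time_s: 13.72
tcp_pos: [0.4702, -0.0391, 0.1745]
eef_rot: [-180.0, -0.0, 177.2]
contact_force: [0.1, 0.6, -0.3]
gripper_width: 0.0008
gripper_force: 0.0
```

Request:
jog_arm(deltas=[[[-1,-0.5,-3,2,0],[-1,-0.5,-4,1,0],[-1,-0.5,-4,0,0],[-1,-0.5,-4,0,0],[-1,-0.5,-4,0,0],[-1,0,-4,0,0],[-1,0,0,0,0],[-1,0,0,0,0]]])

```text
time_s: 14.72
tcp_pos: [0.4448, -0.2685, 0.2033]
eef_rot: [180.0, -0.0, 177.2]
contact_force: [-0.1, 0.8, 0.0]
gripper_width: 0.0005
gripper_force: 0.0
```

```bash
python3 - <<'E'
from h import *
s=r.get_state();print(s["time_s"],s["tcp_pos"].round(3),s["contact_force"].round(1))
im=r.capture("top");ci=r.camera_info("top")
c=cv2.resize(im[180:320,130:500],None,fx=2.1,fy=2.1,interpolation=cv2.INTER_CUBIC)
d=cv2.resize(im[240:310,235:385],None,fx=5,fy=4,interpolation=cv2.INTER_CUBIC)
W=np.zeros((c.shape[0]+280,780,3),np.uint8);W[:c.shape[0],:c.shape[1]]=c;W[c.shape[0]:,:750]=d;cv2.imwrite("pics/end.png",W)
hs=cv2.cvtColor(im,cv2.COLOR_BGR2HSV)[270:290,290:345]
m=(hs[...,1]>150)&((hs[...,0]<6)|(hs[...,0]>172))
ys,xs=np.nonzero(m);print(len(xs),"pad mid",g(onz(ci,xs.mean()+290,ys.mean()+270,.075)))
E
```

```text
14.725 [ 0.445 -0.269  0.203] [-0.1  0.8  0. ]
50 pad mid [ -4.6 -16.4]
```

View pics/end.png

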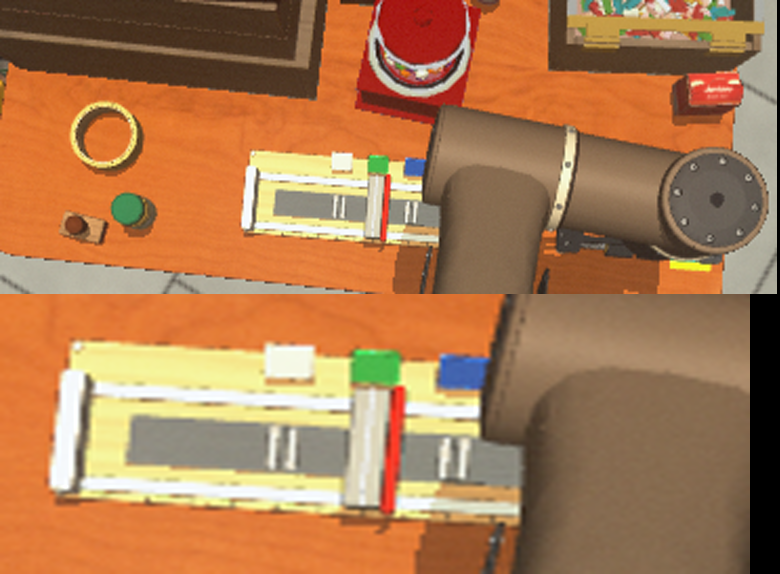

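The stop's white line is level with the green flag: the line is at about -1.4 mm and the flag at -1.5 mm in my frame. The tape, jar, stamp and tea box stand where they did. I'm handing in.

```bash
python3 -c "
from plant import r
print(r.close_job())"
```

```text
the job is handed in; nothing more can be done
None
```

The stop was pushed over the blue notch and sits in the green one, its white line within about 1 mm of the flag by camera, and I handed the job in at about 15 s with the arm clear; the four loose things I could check had not moved, but the arm hid the chocolate bar in the last picture.

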